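# Click the milling-blank carriers into their rack

## Robot

A 6-joint arm with a two-finger parallel gripper is mounted at the origin on the work surface. World frame = base frame: x ahead of the robot, y to its left, z up, the work surface at z = 0. Lengths are in m, angles in rad, forces in N, time in s.
With the tool pointing down it reaches from about 0.35 to 0.85 m from the base axis. Payload 8.1 kg.
Tool frame: the origin (TCP) lies where the fingers leave the gripper's body, on its centre line; the fingertips stand 84 mm ahead of it and the grasp point (between the pads) lies 65 mm ahead of it; z points along the fingers, y is the line along which they close (so a half turn about z gives the same grasp; the last joint's range is limited). The gripper opens to 93 mm and grips with 3 to 60 N. Pads are 15 mm wide; open, the fingers measure 128 mm over their backs; the gripper's body (75 mm by 188 mm) begins 65 mm behind the grasp point.
Start: joints at [1.156, 0.13, 1.488, -0, 1.523, -0.085], TCP at [0.194, 0.568, 0.303] pointing down, gripper open.
Joint ranges: [-2.96, 2.96], [-0.89, 2.26], [0.02, 2.5], [-1.34, 4.48], [0, 2.73], [-2.66, 2.66]. Speed limits (rad/s): [2.39, 2.39, 2.79, 3.14, 3.14, 3.14].

## Interface

Orientations are given as a rotation vector (axis times angle).
In Python, from plant import robot gives the robot as it stands.
- The arm moves only by the shell command python3 -m jog 'ROWS' [FORCE]. ROWS is text: rows parted by semicolons, each of 5 numbers parted by spaces: the opening, from 0 (shut) to 1 (fully open), then the shift along the tool's x, y, z in m, then the turn about the tool's z in degrees. A call has 1 to 10 rows; each row shifts and turns the commanded pose from where the row before left it, along the tool's axes as they then stand; what a row does not reach is not made up. A row lasts 1/12 s, in which the tool goes at most 41.7 mm and 7.16 degrees, less where a joint would pass 70% of its speed; a pose out of reach is approached as far as the arm can. A call with a gripper value outside its range is refused whole. The fingers move at their own pace and stop on an object; FORCE is the grip in N (left out, the last holds). Time passes only in rows, so rows that do not move let the fingers close. It gives the time, the measured TCP pose, the force, the opening and the grip force at its end, in the units of the state.
- robot.read_state(): the state, without advancing time (a new reading comes with each control period).
- robot.read_camera(name): name is "scene" or "top" or "wrist"; returns a dict with "color" (480x640x3 uint8, red, green, blue), "intrinsics" (3x3 intrinsics, pixels), "pose" (4x4, takes a point from camera to world coordinates); the wrist camera has in their place "tool_from_camera" (4x4, takes a point from camera to tool coordinates, whose origin is the TCP and whose axes are the flange's). Camera axes: x right, y down, z forward; pixel columns grow to the right and rows downward; lengths in m; the calibration is good to about 2 mm. A picture is of the moment at which its call begins: read the wrist's pose just before it. There is no depth.
- robot.close_job(): hands the job in; it is judged then, once.
The state is a dict: "t": time; "q": joint angles; "dq": joint speeds; "joint_torque": joint torques, N m; "tool_pos": TCP position; "orientation": TCP orientation; "force": force on the tool from outside, world axes, zero at the start; "wrist_torque": the same for the moment, N m; "opening": finger opening in m; "gripper_force": force on a finger pad.
Only numpy, scipy, OpenCV 4.12 (cv2) and the standard library are available. Lean on these libraries where they do the work, as an engineer would, in place of code of your own. Each camera call takes 0.05 s, during which the arm holds its last target. There are 200 camera calls.

## Task

Two of the three milling-blank carriers still have to be stored in the latched rack: one already stands in its slot but rides high on its catches, the other waits on the low black stand. Press the high one fully home, and stand the waiting one in the empty slot and press it fully home too, so that the spring catches at both ends of each slot snap back over the carriers' ears. The blanks are brittle: do not drop the carrier, do not shift the one already latched, and do not knock over or push about the other things on the bench.

Things in the scene. Friction and masses are not known exactly. Their poses are not given: they have to be found in the camera images.
- carrier_loose: Flat carrier on edge, waiting on the stand. Aluminium plate 110 long (x), 12 thick (y), 104 mm tall (z), same both ways round; white ceramic disc, 88 mm diameter, centred 52 mm up, 1 mm proud of each face (14 mm thick there). At the top of each end an ear, 12 long x 14 mm tall, sticks out (134 mm overall), its top level with the top edge. 0.18 to 0.31 kg. Origin: centre of the bottom edge, z up.
- carrier_proud: a carrier like carrier_loose (same sizes and origin) that already stands in a bay of the rack but rests on its catches, about 29 mm too high: its top edge stands clearly above its latched neighbour's
- carrier_seated: a carrier like carrier_loose (same sizes and origin), already home and latched in its bay: leave it
- bay_free: The empty white bay (slot) of the rack. Origin: centre of its underside; x along the slot, away from the robot; z up. A carrier at home stands centred, long side along x, its bottom edge 10 mm above this origin. End channels, 14 mm wide, 2 mm play at each end, lie 47 to 61 mm from the centre and rise to 70 mm, flared lips to 80 mm. The three bays are parallel, 67 mm apart, in any order.
- bay_half: The bay with the high carrier; like bay_free. In every bay, ears coming down meet the catches' slopes when the carrier's bottom is 39 mm above the bay origin (29 mm short of home). Pressing on the middle of the top edge, about 6 to 15 N, pushes both catches outwards; when it is home they snap back over the ears. Top edge at home: 114 mm above the bay origin; the catches reach 136 mm.
- bay_full: the bay that holds the carrier already latched; like bay_free
- stand: low black open stand, 160 x 58 mm, that holds the waiting carrier on edge along its x; the carrier's bottom edge is 10 mm above this origin (centre of its underside), between end channels (15 mm wide) 35 mm tall with lips to 45 mm; lift straight up
- catch_free_far (a joint): steel spring catch at the far (+x) end of the empty bay, hinged at its foot, nose reaching inwards to 61 mm from the bay's centre, underside 115.5 mm above the bay's origin. 0 = closed (over the ear), grows in rad as it is pushed outwards: about 0.06 to 0.08 while an ear passes, stop at 0.3
- catch_free_near (a joint): steel spring catch at the near (-x) end of the empty bay, hinged at its foot, nose reaching inwards to 61 mm from the bay's centre, underside 115.5 mm above the bay's origin. 0 = closed (over the ear), grows in rad as it is pushed outwards: about 0.06 to 0.08 while an ear passes, stop at 0.3
- catch_half_far (a joint): steel spring catch at the far (+x) end of the high carrier's bay, hinged at its foot, nose reaching inwards to 61 mm from the bay's centre, underside 115.5 mm above the bay's origin. 0 = closed (over the ear), grows in rad as it is pushed outwards: about 0.06 to 0.08 while an ear passes, stop at 0.3
- catch_half_near (a joint): steel spring catch at the near (-x) end of the high carrier's bay, hinged at its foot, nose reaching inwards to 61 mm from the bay's centre, underside 115.5 mm above the bay's origin. 0 = closed (over the ear), grows in rad as it is pushed outwards: about 0.06 to 0.08 while an ear passes, stop at 0.3
- dropper_bottle: small amber dropper bottle, 32 mm diameter, 75 mm tall; origin centre of base; bystander
- powder_jar: clear jar, 48 mm diameter, 50 mm tall; origin centre of base; bystander
- spare_blank: white ceramic disc lying flat, 98 mm diameter, 16 mm thick; bystander
- firing_tray: white round firing tray, 70 mm diameter, 10 mm thick with thin pins to 28 mm; bystander
- spatula: spatula, 160 mm long, lying flat; bystander
- brush: brush, 160 mm long, lying flat; bystander
- mixing_cup: white ceramic cup, 60 mm diameter, 45 mm tall; bystander
There are look-alikes about, which are no part of the job. Leave any green look-alike of the carrier_loose alone.

How it is judged:
At the end, for the whole second after the job is handed in: Each carrier stands upright (0.1 rad) in its own bay, the waiting one in the empty bay, bottom edge within 3.5 mm of home height, within 6 mm along and 5 mm across the slot centre; the four catches of the two newly loaded bays are closed (under 0.02 rad), their carriers at rest (z of carrier_loose in the frame of bay_free between 0.006 and 0.0135 m and x of carrier_loose in the frame of bay_free between -0.006 and 0.006 m and y of carrier_loose in the frame of bay_free between -0.005 and 0.005 m and angle between each of carrier_loose, carrier_proud, carrier_seated's own z axis and vertical below 0.1 rad and value of joint each of catch_free_far, catch_free_near, catch_half_far, catch_half_near below 0.02 rad and linear speed of each of carrier_loose, carrier_proud below 0.02 m/s and z of carrier_proud in the frame of bay_half between 0.006 and 0.0135 m and x of carrier_proud in the frame of bay_half between -0.006 and 0.006 m and y of carrier_proud in the frame of bay_half between -0.005 and 0.005 m and z of carrier_seated in the frame of bay_full between 0.006 and 0.0135 m and x of carrier_seated in the frame of bay_full between -0.006 and 0.006 m and y of carrier_seated in the frame of bay_full between -0.005 and 0.005 m); the robot touches nothing.
It fails at once if the carrier that was already latched is shifted by more than 6 mm (distance of carrier_seated from where it was at the start of the episode above 0.006 m).
It fails at once if the waiting carrier is dropped (it moves faster than 0.7 m/s while the fingers do not touch it) (linear speed of carrier_loose above 0.7 m/s and contact force between the fingers and carrier_loose below 0.05 N).
It fails at once if a bystander is moved by more than 25 mm (distance of any of dropper_bottle, powder_jar, spare_blank, firing_tray, spatula, brush, mixing_cup from where it was at the start of the episode above 0.025 m).
It also fails if it takes over 61 s, if anything falls off the work surface, if the arm or the gripper's body presses on something with over 40 N, if the wrist force passes 120 N, or if a joint passes its speed limit or range.

## Working session

There is one attempt and no reset: what is moved stays moved. The work goes in short steps, Python scripts to look and compute and a shell command to move; the robot and the scene stay as the last step left them, time stands still between calls to the robot, and variables do not carry over. Pictures are saved under pics/ and viewed, at most 10 in all, crops included, and the job is handed in when it is done.

```bash
ls; mkdir -p pics
python3 - <<'E'
from plant import robot
import cv2,numpy as np
s=robot.read_state();print({k:np.round(v,3) for k,v in s.items()})
for n in("scene","top"):
    c=robot.read_camera(n);cv2.imwrite(f"pics/{n}0.png",c["color"][:,:,::-1]);print(n,np.round(c["intrinsics"],1),np.round(c["pose"],3))
print(np.round(robot.read_camera("wrist")["tool_from_camera"],3))
E
```

```text
pics
{'t': np.float64(0.0), 'q': array([ 1.156,  0.131,  1.489, -0.   ,  1.523, -0.085]), 'dq': array([ 0.001, -0.   ,  0.001,  0.001, -0.001,  0.001]), 'joint_torque': array([ 2.0000e-03, -5.5986e+01, -4.9175e+01,  7.7000e-02,  3.6000e-02,
       -0.0000e+00]), 'tool_pos': array([0.194, 0.567, 0.302]), 'orientation': array([-5.160e-01, -3.099e+00,  3.000e-03]), 'force': array([ 0.094, -0.372, -0.72 ]), 'wrist_torque': array([ 0.003, -0.039, -0.035]), 'gripper_force': np.float64(0.0), 'opening': np.float64(0.093)}
scene [[570.7   0.  310.8]
 [  0.  570.7 243.5]
 [  0.    0.    1. ]] [[ 0.851  0.425 -0.309  0.912]
 [ 0.526 -0.681  0.51  -0.515]
 [ 0.006 -0.596 -0.803  0.942]
 [ 0.     0.     0.     1.   ]]
top [[508.3   0.  313.8]
 [  0.  508.3 243.6]
 [  0.    0.    1. ]] [[ 1.000e-03 -9.870e-01  1.610e-01  3.850e-01]
 [-1.000e+00  3.000e-03  2.300e-02  3.700e-02]
 [-2.300e-02 -1.610e-01 -9.870e-01  1.124e+00]
 [ 0.000e+00  0.000e+00  0.000e+00  1.000e+00]]
[[ 0.    -0.968 -0.25   0.068]
 [ 1.     0.    -0.001  0.002]
 [ 0.001 -0.25   0.968 -0.083]
 [ 0.     0.     0.     1.   ]]
```

View pics/scene0.png

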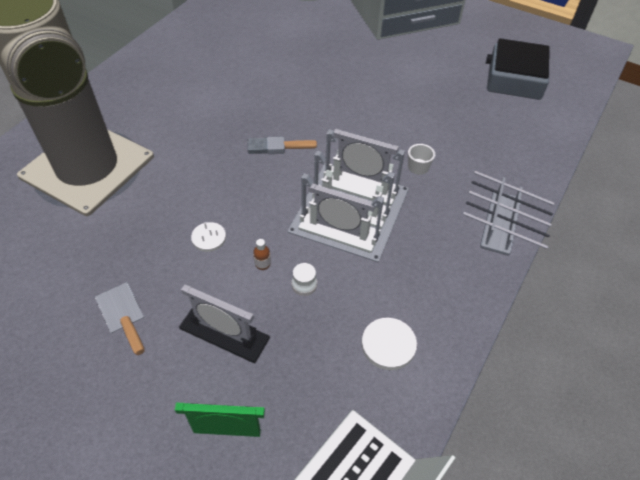

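View pics/top0.png

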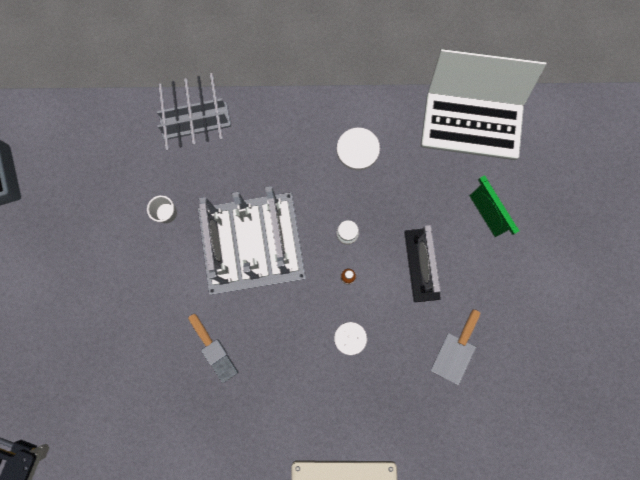

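The scene view shows the rack (x≈300-405, y≈130-255), with carriers in its two outer bays and the middle bay empty. The black stand with the waiting carrier is at about (225,325), and the green look-alike is at (225,420). In the top view the rack spans about (200-303, 193-293) and the stand is at about (422,265). I'll enlarge both for measuring.

Run:
```python
import cv2,numpy as np
t=cv2.imread("pics/top0.png");s=cv2.imread("pics/scene0.png")
def crop(i,x,y,w,h,f):
    c=cv2.resize(i[y:y+h,x:x+w],None,fx=f,fy=f,interpolation=cv2.INTER_CUBIC)
    for k in range(0,w,10):cv2.line(c,(k*f,0),(k*f,4 if (x+k)%50 else 12),(0,0,255),1)
    for k in range(0,h,10):cv2.line(c,(0,k*f),(4 if (y+k)%50 else 12,k*f),(0,0,255),1)
    return c
a=crop(t,195,180,110,120,5)[:600];b=crop(t,390,210,50,100,5)
m=np.zeros((600,800,3),np.uint8);m[:600,:550]=a;m[:500,550:800]=b
cv2.imwrite("pics/m1.png",m)
a=crop(s,290,120,120,140,4);b=crop(s,175,280,100,80,4)[:,:320]
m=np.zeros((600,800,3),np.uint8);m[:560,:480]=a;m[:320,480:800]=b
cv2.imwrite("pics/m2.png",m)
```

```text
(no output)
```

View pics/m1.png

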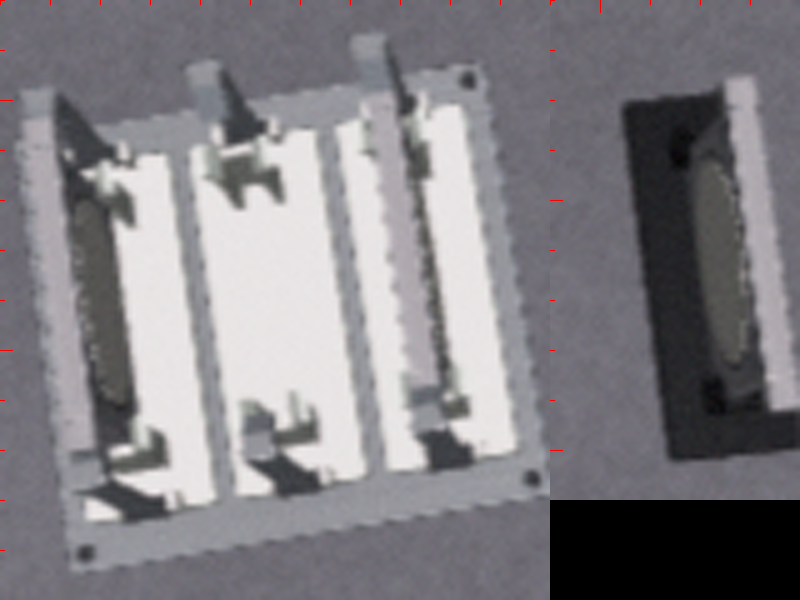

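View pics/m2.png

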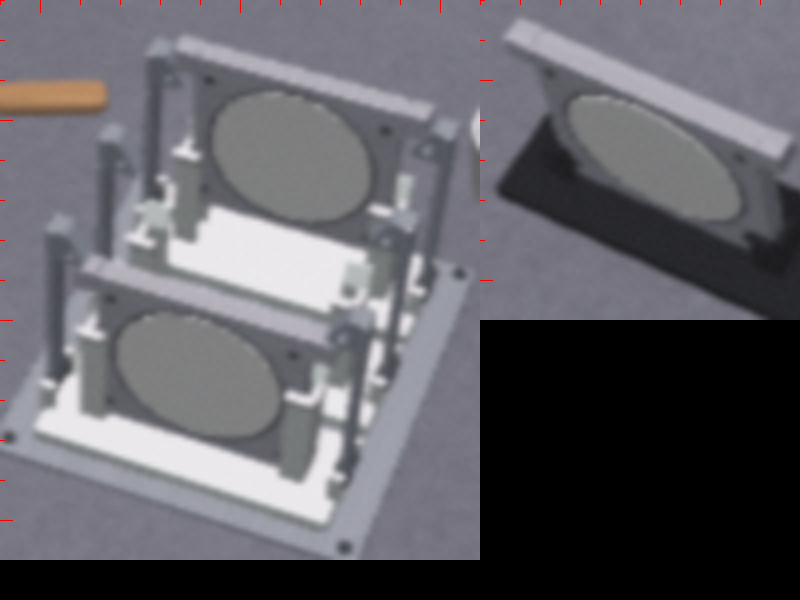

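The far-left bay in the top view (+y side) holds the high carrier: in the crop its edge runs from (41,117) to (80,450). The middle bay is empty, with catch tops at (205,75) and (258,435). The right bay is the latched one, from (380,97) to (424,388). In the second crop, the waiting carrier's top edge shows at (508,30) to (790,147). Next I'll triangulate these points.

```bash
cat > h.py <<'E'
import numpy as np,cv2
from scipy.spatial.transform import Rotation as R
from plant import robot
def P(c):
    T=np.linalg.inv(c["pose"]);return c["intrinsics"]@T[:3]
def ray(K,T,uv):
    d=T[:3,:3]@np.linalg.inv(K)@np.array([*uv,1.]);return T[:3,3],d
def at_z(K,T,uv,z):
    o,d=ray(K,T,uv);return o+d*(z-o[2])/d[2]
def wristT(c,s):
    T=np.eye(4);T[:3,:3]=R.from_rotvec(s["orientation"]).as_matrix();T[:3,3]=s["tool_pos"];return T@c["tool_from_camera"]
E
python3 - <<'E'
from h import *
t=robot.read_camera("top");s=robot.read_camera("scene")
m1=lambda x,y:(195+x/5,180+y/5)
m2=lambda x,y:(290+x/4,120+y/4)
r=lambda x,y:(390+(x-550)/5,210+y/5)
q=lambda x,y:(175+(x-480)/4,280+y/4)
pts={"loose_far":(r(738,79),q(788,147)),"loose_near":(r(784,408),q(508,30)),
"proud_far":(m1(41,117),m2(433,112)),"proud_near":(m1(80,450),m2(180,45)),
"catch_free_far":(m1(205,75),m2(398,218)),"catch_free_near":(m1(258,437),m2(112,135)),
"catch_full_far":(m1(370,45),m2(352,312)),"hole_far_R":(m1(468,78),m2(345,548)),
"hole_near_L?":(m1(85,553),None),"hole_near_R":(m1(532,478),m2(10,437)), "holefarL":(m1(468,78),m2(345,548))}
for n,(a,b) in pts.items():
    if b is None: print(n,at_z(t["intrinsics"],t["pose"],a,.008).round(4));continue
    X=cv2.triangulatePoints(P(t),P(s),np.array(a,float),np.array(b,float)).ravel();X=X[:3]/X[3]
    f=lambda c:(lambda p:p[:2]/p[2])(P(c)@np.append(X,1))
    print(n,X.round(4),"err px",np.round(f(t)-a,1),np.round(f(s)-b,1))
E
```

```text
loose_far [ 0.5877 -0.1682  0.1116] err px [-0.4 -0.4] [-0.5  0.1]
loose_near [ 0.4536 -0.1833  0.1104] err px [0.3 0.3] [ 0.4 -0.1]
proud_far [0.6278 0.2806 0.1479] err px [-0.5 -0.7] [-0.6  0.2]
proud_near [0.495  0.2611 0.143 ] err px [-0.3 -0.3] [-0.3  0.1]
catch_free_far [0.6446 0.2155 0.1404] err px [0.3 0.3] [ 0.3 -0.1]
catch_free_near [0.4988 0.1908 0.1404] err px [0.4 0.4] [ 0.4 -0.1]
catch_full_far [0.6551 0.1487 0.1434] err px [0.5 0.6] [ 0.7 -0.2]
hole_far_R [0.6796 0.1211 0.0044] err px [-0.1 -0.2] [-0.2  0. ]
hole_near_L? [0.4638 0.2876 0.008 ]
hole_near_R [0.4977 0.0915 0.004 ] err px [-0.3 -0.3] [-0.3  0.1]
holefarL [0.6796 0.1211 0.0044] err px [-0.1 -0.2] [-0.2  0. ]
```

```bash
cat >> h.py <<'E'
def go(x,y,z,yaw):
    "shift in tool axes AFTER the turn; yaw=slot yaw deg, tool x along yaw+180"
    s=robot.read_state();M=R.from_rotvec(s["orientation"]).as_matrix()
    cur=np.degrees(np.arctan2(M[1,0],M[0,0]));turn=-((yaw+180-cur+180)%360-180)
    M2=M@R.from_euler("z",turn,degrees=True).as_matrix()
    print("t",round(float(s["t"]),2),"pos",s["tool_pos"].round(4),"slotyaw",round((cur-180)%360,2),"tilt",M[:,2].round(3),"turn",round(turn,2),"shift mm",(1000*M2.T@(np.array([x,y,z])-s["tool_pos"])).round(1),"F",s["force"].round(1),"op",round(float(s["opening"]),4),"gf",round(float(s["gripper_force"]),1))
E
python3 - <<'E'
from h import *
go(.5717,.2045,.33,9.2)
E
```

```text
t 0.25 pos [0.1942 0.5675 0.3022] slotyaw 341.1 tilt [-0.    -0.001 -1.   ] turn -28.1 shift mm [-314.6 -418.7  -27.6] F [-0.5 -0.7 -0.9] op 0.0929 gf 0.0
```

```bash
python3 -m jog '0 0 0 -0.007 -7; 0 0 0 -0.007 -7; 0 0 0 -0.007 -7; 0 0 0 -0.007 -7; 0 -0.024 -0.032 0 0; 0 -0.024 -0.032 0 0; 0 -0.024 -0.032 0 0; 0 -0.024 -0.032 0 0; 0 -0.024 -0.032 0 0; 0 -0.024 -0.032 0 0' && python3 -m jog '0 -0.024 -0.032 0 0; 0 -0.024 -0.032 0 0; 0 -0.024 -0.032 0 0; 0 -0.024 -0.032 0 0; 0 -0.024 -0.032 0 0; 0 -0.024 -0.032 0 0; 0 -0.024 -0.032 0 0; 0 0 0 0 0;0 0 0 0 0'
python3 - <<'E'
from h import *
go(.5717,.2045,.33,9.2)
s=robot.read_state();c=robot.read_camera("wrist");T=wristT(c,s)
im=c["color"][:,:,::-1].copy();cv2.imwrite("pics/w1raw.png",im)
np.savez("w1.npz",K=c["intrinsics"],T=T)
cv2.imwrite("pics/w1.png",cv2.resize(im,(800,600)))
E
```

```text
t: 1.08
tool_pos: [0.3678, 0.3993, 0.3308]
orientation: [-0.25, 3.131, 0.0]
force: [0.6, 0.4, 0.4]
opening: 0.0309
gripper_force: 0.0
t: 1.83
tool_pos: [0.5692, 0.2043, 0.33]
orientation: [0.243, -3.131, 0.0]
force: [-0.5, -0.4, 0.3]
opening: 0.0002
gripper_force: 0.0
t 1.83 pos [0.5692 0.2043 0.33  ] slotyaw 8.89 tilt [-0.001 -0.    -1.   ] turn -0.31 shift mm [-2.4 -0.2  0. ] F [-0.5 -0.4  0.3] op 0.0002 gf 0.0
```

View pics/w1.png

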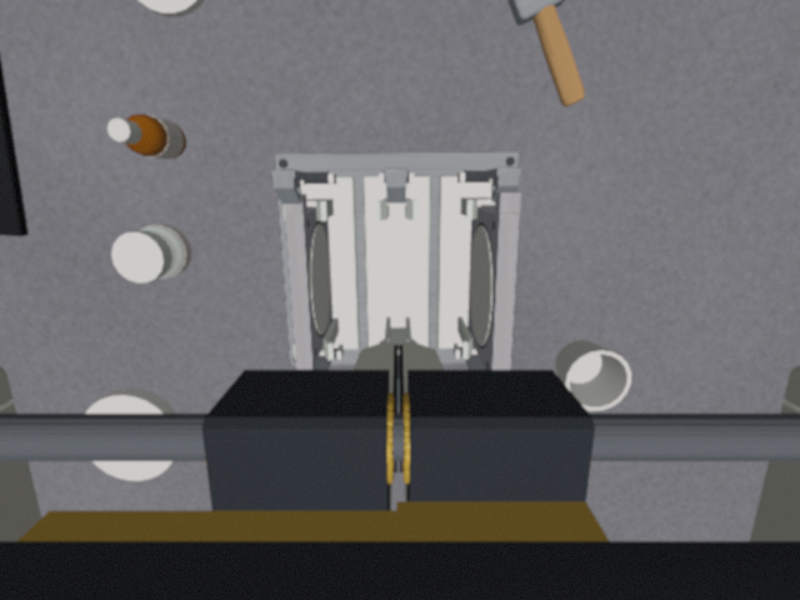

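The wrist view shows the rack from above, with the near side up. The near catch top of the empty bay is at (397,175), the screw holes are at (283,162) and (510,160), and the high carrier is on the right with its top edge at about x=508.

Run:
```python
from h import *
d=np.load("w1.npz");K,T=d["K"],d["T"]
for n,u,v,z in [("catch near",397,175,.140),("holeR",510,160,.005),("holeL",283,162,.005),("proud a",511,196,.147),("proud b",503,365,.147),("divR top",437,180,.008),("divR bot",434,340,.008),("divL top",360,180,.008),("divL bot",362,340,.008),("seat a",292,200,.118),("seat b",303,365,.118)]:
    p=at_z(K,T,(u*.8,v*.8),z)
    y=np.radians(9.2);dd=p[:2]-[.5717,.2045]
    print(n,p.round(4),"in bay frame mm",(1000*np.array([np.cos(y)*dd[0]+np.sin(y)*dd[1],-np.sin(y)*dd[0]+np.cos(y)*dd[1]])).round(1))
go(.5614,.2709,.33,9.2)
```

```text
catch near [0.4961 0.1936 0.14  ] in bay frame mm [-76.4   1.4]
holeR [0.4647 0.2895 0.005 ] in bay frame mm [-92. 101.]
holeL [0.4975 0.0912 0.005 ] in bay frame mm [ -91.4 -100. ]
proud a [0.4976 0.2618 0.147 ] in bay frame mm [-64.   68.4]
proud b [0.6028 0.2799 0.147 ] in bay frame mm [42.7 69.5]
divR top [0.4916 0.2285 0.008 ] in bay frame mm [-75.2  36.5]
divR bot [0.64   0.2521 0.008 ] in bay frame mm [75.  36.1]
divL top [0.5022 0.1609 0.008 ] in bay frame mm [-75.6 -31.9]
divL bot [0.6508 0.1829 0.008 ] in bay frame mm [ 74.7 -34. ]
seat a [0.5217 0.1281 0.118 ] in bay frame mm [-61.6 -67.5]
seat b [0.636  0.1469 0.118 ] in bay frame mm [ 54.3 -67.1]
t 1.88 pos [0.5684 0.2057 0.3303] slotyaw 9.0 tilt [-0.001  0.    -1.   ] turn -0.2 shift mm [-3.5 65.5  0.3] F [-0.6  0.2 -0.5] op 0.0002 gf 0.0
```

```bash
python3 -m jog '0 -0.002 0.022 0 -0.3; 0 -0.002 0.022 0 0; 0 0 0.022 0 0; 0 0 0 0.03 0; 0 0 0 0.03 0; 0 0 0 0.022 0; 0 0 0 0.008 0; 0 0 0 0 0; 0 0 0 0 0'
python3 - <<'E'
from h import *
go(.5614,.2714,.236,9.3)
E
```

```text
t: 2.63
tool_pos: [0.561, 0.2729, 0.2416]
orientation: [-0.259, 3.131, 0.0]
force: [-0.3, 0.1, 1.2]
opening: 0.0004
gripper_force: 0.0
t 2.63 pos [0.561  0.2729 0.2416] slotyaw 9.47 tilt [ 0.  0. -1.] turn 0.17 shift mm [-0.2 -1.6  5.6] F [-0.3  0.1  1.2] op 0.0004 gf 0.0
```

```bash
python3 -m jog '0 0 -0.0015 0.003 0; 0 0 0 0.003 0; 0 0 0 0.003 0; 0 0 0 0.003 0; 0 0 0 0 0' 30; python3 -m jog '0 0 0 0.003 0; 0 0 0 0.003 0; 0 0 0 0.003 0;0 0 0 0.003 0; 0 0 0 0 0'; python3 -m jog '0 0 0 0.003 0; 0 0 0 0.003 0; 0 0 0 0.003 0;0 0 0 0.003 0; 0 0 0 0 0'
```

```text
t: 3.05
tool_pos: [0.5623, 0.2707, 0.2295]
orientation: [-0.257, 3.129, 0.001]
force: [-0.6, 1.0, 3.4]
opening: 0.0001
gripper_force: 1.3
t: 3.47
tool_pos: [0.5619, 0.2706, 0.2169]
orientation: [-0.257, 3.13, 0.0]
force: [0.6, -0.0, 0.2]
opening: 0.0005
gripper_force: 0.5
t: 3.88
tool_pos: [0.5616, 0.2706, 0.2045]
orientation: [0.258, -3.131, -0.0]
force: [0.4, 0.4, -1.3]
opening: 0.0002
gripper_force: 0.0
```

```bash
python3 -m jog '0 0 0 0.002 0; 0 0 0 0.001 0; 0 0 0 0 0'; python3 -m jog '0 0 0 0.002 0; 0 0 0 0 0'
python3 - <<'E'
from h import *
c=robot.read_camera("scene")["color"][120:260,285:415,::-1];w=robot.read_camera("top")["color"][180:300,190:300,::-1]
m=np.zeros((560,800,3),np.uint8);a=cv2.resize(c,None,fx=3.6,fy=3.6,interpolation=2);b=cv2.resize(w,None,fx=3,fy=3,interpolation=2);m[:a.shape[0],:a.shape[1]]=a;m[:b.shape[0],470:]=b[:,:330]
cv2.imwrite("pics/p1.png",m)
E
```

```text
t: 4.13
tool_pos: [0.5618, 0.2711, 0.2044]
orientation: [-0.258, 3.13, 0.002]
force: [-10.4, -2.1, 20.0]
opening: 0.0004
gripper_force: 10.2
t: 4.3
tool_pos: [0.5621, 0.2715, 0.2045]
orientation: [-0.258, 3.129, 0.003]
force: [-14.4, -3.1, 30.9]
opening: 0.0006
gripper_force: 15.7
```

View pics/p1.png

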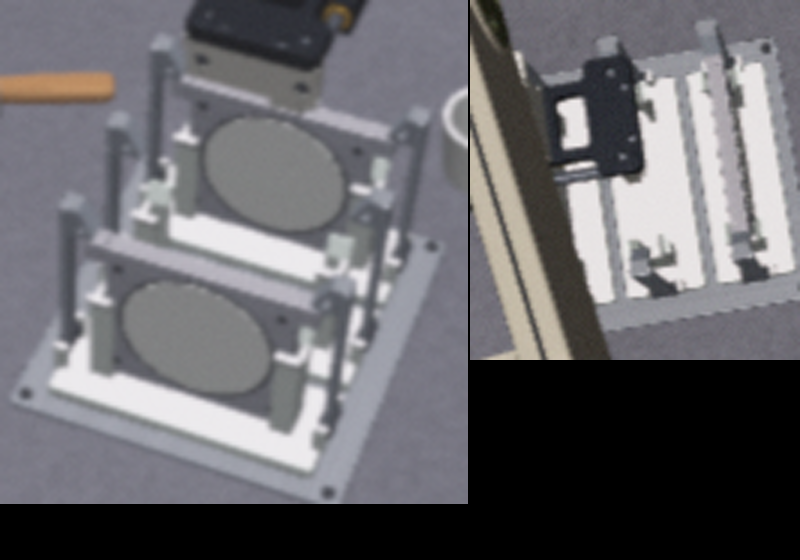

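Under the gripper, the pressed carrier's top edge now sits below its catch tops at (165,55) and (420,120), just like its latched neighbour. The hard stop at 30 N confirms it is home. Next is the waiting carrier.

```bash
python3 -m jog '0 0 0 -0.02 0; 0 0 0 -0.03 0; 0 0 0 -0.03 0; 0 0 0 -0.03 0; 0 0 0 -0.015 0; 0 0 0 0 0'
python3 - <<'E'
from h import *
go(.5207,-.1758,.33,6.4)
E
```

```text
t: 4.9
tool_pos: [0.5631, 0.2711, 0.3295]
orientation: [-0.257, 3.124, 0.003]
force: [0.2, -0.0, 0.1]
opening: 0.0006
gripper_force: 0.0
t 4.9 pos [0.5631 0.2711 0.3295] slotyaw 9.41 tilt [ 0.007  0.002 -1.   ] turn 3.01 shift mm [  91.9 -439.4   -1.8] F [ 0.2 -0.   0.1] op 0.0006 gf 0.0
```

```bash
python3 -m jog '0.5 0 -0.02 0 3; 0.5 0.008 -0.034 0 0; 0.5 0.008 -0.034 0 0; 0.5 0.008 -0.034 0 0; 0.5 0.008 -0.034 0 0; 0.5 0.008 -0.034 0 0; 0.5 0.008 -0.034 0 0; 0.5 0.008 -0.034 0 0; 0.5 0.008 -0.034 0 0;0.5 0.008 -0.034 0 0' && python3 -m jog '0.5 0.008 -0.034 0 0; 0.5 0.008 -0.034 0 0; 0.5 0.004 -0.034 0 0; 0.5 0 -0.011 0 0;0.5 0 0 0 0;0.5 0 0 0 0'
python3 - <<'E'
from h import *
s=robot.read_state();c=robot.read_camera("wrist");T=wristT(c,s)
im=c["color"][:,:,::-1].copy();np.savez("w2.npz",K=c["intrinsics"],T=T)
cv2.imwrite("pics/w2.png",cv2.resize(im,(800,600)))
go(.5207,-.1758,.33,6.4)
E
```

```text
t: 5.73
tool_pos: [0.5265, -0.0627, 0.3226]
orientation: [0.175, -3.134, -0.001]
force: [0.6, -0.1, -0.1]
opening: 0.0465
gripper_force: 0.0
t: 6.23
tool_pos: [0.5199, -0.1756, 0.3231]
orientation: [0.173, -3.135, -0.003]
force: [0.4, -0.0, 0.0]
opening: 0.0464
gripper_force: 0.0
t 6.28 pos [ 0.5201 -0.1749  0.3235] slotyaw 6.4 tilt [-0.002  0.001 -1.   ] turn -0.0 shift mm [-0.5 -0.9 -6.5] F [ 0.3 -0.2  1. ] op 0.0466 gf 0.0
```

View pics/w2.png

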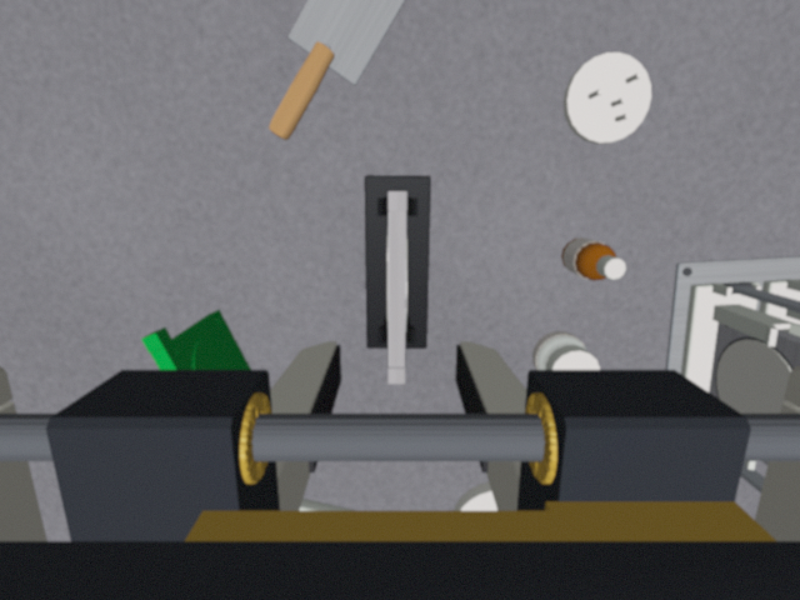

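The waiting carrier's top edge runs from (397,191) to (396,384), centred between the fingers, with nothing in their way.

Run:
```python
from h import *
d=np.load("w2.npz")
a=at_z(d["K"],d["T"],(397*.8,191*.8),.114);b=at_z(d["K"],d["T"],(396.5*.8,384*.8),.114)
print(a,b,(a+b)/2,np.linalg.norm(b-a),np.degrees(np.arctan2(*(b-a)[1::-1])))
c=(a+b)/2
go(c[0],c[1],.160,np.degrees(np.arctan2(*(b-a)[1::-1])))
```

```text
[ 0.45541919 -0.18162931  0.114     ] [ 0.58966218 -0.16717135  0.114     ] [ 0.52254068 -0.17440033  0.114     ] 0.13501930066593734 6.1470583155017104
t 6.28 pos [ 0.5201 -0.1749  0.3235] slotyaw 6.4 tilt [-0.002  0.001 -1.   ] turn 0.25 shift mm [ -2.7  -0.  163.5] F [ 0.3 -0.2  1. ] op 0.0466 gf 0.0
```

```bash
python3 -m jog '0.5 -0.0015 0 0.03 0; 0.5 0 0 0.03 0; 0.5 0 0 0.03 0; 0.5 0 0 0.03 0; 0.5 0 0 0.025 0; 0.5 0 0 0.015 0;0.5 0 0 0 0;0.5 0 0 0 0' 30 && python3 -m jog '0 0 0 0 0;0 0 0 0 0;0 0 0 0 0;0 0 0 0 0;0 0 0 0 0;0 0 0 0 0' 30
python3 - <<'E'
from h import *
go(.5217,-.1751,.160,6.3)
E
```

```text
t: 6.95
tool_pos: [0.5213, -0.1738, 0.1639]
orientation: [0.178, -3.134, -0.002]
force: [-0.3, 0.2, 0.3]
opening: 0.0465
gripper_force: 0.0
t: 7.45
tool_pos: [0.522, -0.1758, 0.1654]
orientation: [-0.175, 3.136, -0.001]
force: [-1.0, 0.4, 2.7]
opening: 0.0137
gripper_force: 30.0
t 7.45 pos [ 0.522  -0.1758  0.1654] slotyaw 6.39 tilt [ 0.001 -0.    -1.   ] turn 0.09 shift mm [0.3 0.8 5.4] F [-1.   0.4  2.7] op 0.0137 gf 30.0
```

```bash
python3 -m jog '0 0 0 -0.01 0; 0 0 0 -0.02 0; 0 0 0 -0.025 0; 0 0 0 -0.025 0;0 0 0 -0.025 0;0 0 0 -0.025 0;0 0 0 -0.025 0;0 0 0 -0.015 0;0 0 0 -0.01 0;0 0 0 0 0' 35
python3 - <<'E'
from h import *
go(.5722,.2053,.345,9.3)
E
```

```text
t: 8.28
tool_pos: [0.5224, -0.176, 0.3478]
orientation: [-0.175, 3.133, -0.003]
force: [-0.2, -0.3, -3.2]
opening: 0.0139
gripper_force: 35.0
t 8.28 pos [ 0.5224 -0.176   0.3478] slotyaw 6.4 tilt [ 0.004 -0.002 -1.   ] turn -2.9 shift mm [-110.7  368.2    2.3] F [-0.2 -0.3 -3.2] op 0.0139 gf 35.0
```

```bash
python3 -m jog '0 0 0 0 -2.9; 0 -0.005 0.015 0 0; 0 -0.0085 0.028 0 0; 0 -0.0085 0.028 0 0; 0 -0.0085 0.028 0 0; 0 -0.0085 0.028 0 0; 0 -0.0085 0.028 0 0; 0 -0.0085 0.028 0 0; 0 -0.0085 0.028 0 0; 0 -0.0085 0.028 0 0' && python3 -m jog '0 -0.0085 0.028 0 0; 0 -0.0085 0.028 0 0; 0 -0.0085 0.028 0 0; 0 -0.0085 0.028 0 0; 0 -0.003 0.015 0 0; 0 0 0 0 0; 0 0 0 0 0;0 0 0 0 0'
python3 - <<'E'
from h import *
go(.5722,.2053,.345,9.3)
s=robot.read_state();c=robot.read_camera("wrist");T=wristT(c,s)
np.savez("w3.npz",K=c["intrinsics"],T=T)
im=c["color"][:,:,::-1];cv2.imwrite("pics/w3raw.png",im);cv2.imwrite("pics/w3.png",cv2.resize(im[100:340,160:480],(800,600),interpolation=2))
E
```

```text
t: 9.12
tool_pos: [0.5545, 0.0734, 0.3429]
orientation: [0.254, -3.128, -0.0]
force: [0.8, -0.8, -1.3]
opening: 0.0137
gripper_force: 35.0
t: 9.78
tool_pos: [0.5709, 0.2024, 0.3439]
orientation: [0.254, -3.13, 0.002]
force: [-0.3, 0.5, -1.7]
opening: 0.0138
gripper_force: 35.0
t 9.78 pos [0.5709 0.2024 0.3439] slotyaw 9.29 tilt [-0.001 -0.001 -1.   ] turn -0.01 shift mm [-1.7  2.7 -1.1] F [-0.3  0.5 -1.7] op 0.0138 gf 35.0
```

View pics/w3.png

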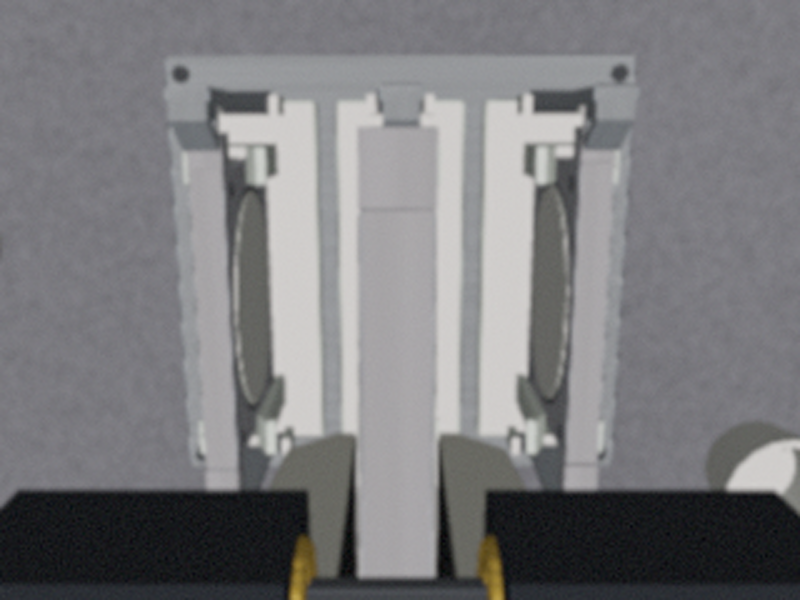

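Seen from above, the two outer carriers now sit symmetrically under their catches, so the pressed one is home. The held carrier's top spans x=358-437 with its near end at y=127. The empty bay's near catch is at (401,100), and the screw holes are at (180,73) and (620,72).

Run:
```python
from h import *
d=np.load("w3.npz");K,T=d["K"],d["T"]
s=robot.read_state()
for n,u,v,z in [("held near",398,127,.2935),("held low",396.5,570,.2935),("held earstep?",397,208,.2935),("catch near",401,92,.142),("holeR",620,72,.006),("holeL",180,73,.006),("A near",599,150,.120),("A far",582,465,.120),("B near",206,150,.120),("B far",222,468,.120),("divRt",472,110,.009),("divRb",470,430,.009),("divLt",327,110,.009),("divLb",331,430,.009)]:
    p=at_z(K,T,(160+u*.4,100+v*.4),z)
    y=np.radians(9.3);dd=p[:2]-s["tool_pos"][:2]
    print(n,p.round(4),"rel TCP in bay axes mm",(1000*np.array([np.cos(y)*dd[0]+np.sin(y)*dd[1],-np.sin(y)*dd[0]+np.cos(y)*dd[1]])).round(1))
```

```text
held near [0.5049 0.1933 0.2935] rel TCP in bay axes mm [-66.7   2. ]
held low [0.5757 0.2047 0.2935] rel TCP in bay axes mm [5.  1.8]
held earstep? [0.5165 0.195  0.2935] rel TCP in bay axes mm [-54.9   1.9]
catch near [0.4948 0.1927 0.142 ] rel TCP in bay axes mm [-76.8   3.1]
holeR [0.4654 0.2897 0.006 ] rel TCP in bay axes mm [-90.1 103.6]
holeL [0.4983 0.0914 0.006 ] rel TCP in bay axes mm [-89.7 -97.4]
A near [0.5019 0.2622 0.12  ] rel TCP in bay axes mm [-58.6  70.5]
A far [0.6148 0.2809 0.12  ] rel TCP in bay axes mm [55.8 70.7]
B near [0.5235 0.1302 0.12  ] rel TCP in bay axes mm [-58.6 -63.2]
B far [0.6377 0.1487 0.12  ] rel TCP in bay axes mm [ 57.1 -63.4]
divRt [0.4928 0.2259 0.009 ] rel TCP in bay axes mm [-73.4  36.1]
divRb [0.6454 0.2532 0.009 ] rel TCP in bay axes mm [81.6 38.4]
divLt [0.5036 0.1603 0.009 ] rel TCP in bay axes mm [-73.4 -30.3]
divLb [0.6567 0.1843 0.009 ] rel TCP in bay axes mm [ 81.7 -31.3]
```

```bash
python3 -m jog '0 -0.0015 0.0015 0 0; 0 0 0 0.015 0; 0 0 0 0.025 0; 0 0 0 0.025 0; 0 0 0 0.02 0; 0 0 0 0.01 0; 0 0 0 0 0;0 0 0 0 0'
python3 - <<'E'
from h import *
go(.5722,.2053,.245,9.3)
E
```

```text
t: 10.5
tool_pos: [0.5725, 0.2045, 0.25]
orientation: [0.254, -3.131, 0.0]
force: [0.8, 0.4, -1.5]
opening: 0.0142
gripper_force: 35.0
t 10.5 pos [0.5725 0.2045 0.25  ] slotyaw 9.26 tilt [-0. -0. -1.] turn -0.04 shift mm [0.2 0.8 5. ] F [ 0.8  0.4 -1.5] op 0.0142 gf 35.0
```

```bash
python3 -m jog '0 0 0 0.004 0; 0 0 0 0.004 0; 0 0 0 0.004 0; 0 0 0 0.004 0; 0 0 0 0 0'; python3 -m jog '0 0 0 0.004 0; 0 0 0 0.004 0; 0 0 0 0.004 0; 0 0 0 0 0'; python3 -m jog '0 0 0 0.004 0; 0 0 0 0.004 0; 0 0 0 0 0'
```

```text
t: 10.92
tool_pos: [0.572, 0.205, 0.2329]
orientation: [0.255, -3.13, 0.0]
force: [-0.5, -0.8, -2.7]
opening: 0.0135
gripper_force: 35.0
t: 11.25
tool_pos: [0.5719, 0.2049, 0.2204]
orientation: [0.255, -3.13, 0.001]
force: [0.9, 0.2, -1.8]
opening: 0.0136
gripper_force: 35.0
t: 11.5
tool_pos: [0.572, 0.2049, 0.2126]
orientation: [0.255, -3.13, 0.0]
force: [0.5, -0.8, -2.8]
opening: 0.0137
gripper_force: 35.0
```

```bash
python3 -m jog '0 0 0 0.004 0; 0 0 0 0.004 0; 0 0 0 0.003 0; 0 0 0 0 0' 45; python3 -m jog '0 0 0 0.003 0; 0 0 0 0.003 0; 0 0 0 0.003 0; 0 0 0 0 0';  python3 -m jog '0 0 0 0.003 0; 0 0 0 0.003 0; 0 0 0 0.003 0; 0 0 0 0 0'; python3 -m jog '0 0 0 0.003 0; 0 0 0 0.003 0; 0 0 0 0 0'
```

```text
t: 11.83
tool_pos: [0.572, 0.2049, 0.2016]
orientation: [0.255, -3.13, 0.0]
force: [1.2, -0.5, -2.8]
opening: 0.0135
gripper_force: 45.0
t: 12.17
tool_pos: [0.5735, 0.2052, 0.1952]
orientation: [-0.255, 3.128, 0.001]
force: [-0.3, -1.1, 4.4]
opening: 0.0134
gripper_force: 45.0
t: 12.5
tool_pos: [0.5732, 0.2052, 0.1861]
orientation: [-0.255, 3.129, 0.0]
force: [0.2, -1.8, 3.9]
opening: 0.0137
gripper_force: 45.0
t: 12.75
tool_pos: [0.5723, 0.205, 0.1781]
orientation: [0.255, -3.131, 0.0]
force: [1.0, -1.4, 1.2]
opening: 0.0138
gripper_force: 45.0
```

```bash
python3 -m jog '0 0 0 0.003 0; 0 0 0 0.002 0; 0 0 0 0 0'; python3 -m jog '0 0 0 0.002 0; 0 0 0 0.001 0; 0 0 0 0 0'
```

```text
t: 13.0
tool_pos: [0.5716, 0.2049, 0.1721]
orientation: [0.255, -3.129, 0.001]
force: [-0.3, -1.6, -1.6]
opening: 0.0138
gripper_force: 45.0
t: 13.25
tool_pos: [0.5719, 0.205, 0.1715]
orientation: [0.255, -3.13, 0.0]
force: [-5.9, -2.9, 10.1]
opening: 0.0136
gripper_force: 45.0
```

```bash
python3 -m jog '0.3 0 0 0 0;0.3 0 0 0 0;0.3 0 0 0 0;0.3 0 0 0 0; 0.3 0 0 -0.01 0; 0.3 0 0 -0.02 0; 0.3 0 0 -0.02 0; 0.3 0 0 -0.02 0;0.3 0 0 -0.01 0' && python3 -m jog '0 0 0 0 0;0 0 0 0 0;0 0 0 0 0;0 0 0 0.02 0; 0 0 0 0.015 0; 0 0 0 0.005 0; 0 0 0 0 0'
```

```text
t: 14.0
tool_pos: [0.5734, 0.2054, 0.2545]
orientation: [-0.255, 3.127, 0.001]
force: [0.5, -0.3, -0.2]
opening: 0.0279
gripper_force: 0.0
t: 14.58
tool_pos: [0.5706, 0.2046, 0.2072]
orientation: [0.254, -3.125, 0.002]
force: [0.1, -0.7, 0.1]
opening: 0.0009
gripper_force: 0.0
```

```bash
python3 -m jog '0 0 0 0.003 0; 0 0 0 0.002 0;0 0 0 0.001 0; 0 0 0 0 0'; python3 -m jog '0 0 0 -0.01 0; 0 0 0 -0.03 0;0 0 0 -0.03 0;0 0 0 -0.03 0;0 0 0 -0.03 0;0 0 0 0 0;0 0 0 0 0'
python3 - <<'E'
from h import *
s=robot.read_state();c=robot.read_camera("wrist");im=c["color"][:,:,::-1];a=cv2.resize(im[100:340,160:480],(400,300),interpolation=2)
sc=robot.read_camera("scene")["color"][120:260,285:415,::-1];b=cv2.resize(sc,None,fx=3,fy=3,interpolation=2)
m=np.zeros((420,800,3),np.uint8);m[:300,:400]=a;m[:,400:790]=b;cv2.imwrite("pics/f.png",m)
E
```

```text
t: 14.92
tool_pos: [0.5726, 0.2051, 0.2052]
orientation: [-0.255, 3.131, 0.0]
force: [-0.7, -0.4, -0.2]
opening: 0.0006
gripper_force: 0.0
t: 15.5
tool_pos: [0.5736, 0.2054, 0.3392]
orientation: [-0.254, 3.125, 0.002]
force: [-0.1, 0.7, -0.1]
opening: 0.0007
gripper_force: 0.0
```

View pics/f.png

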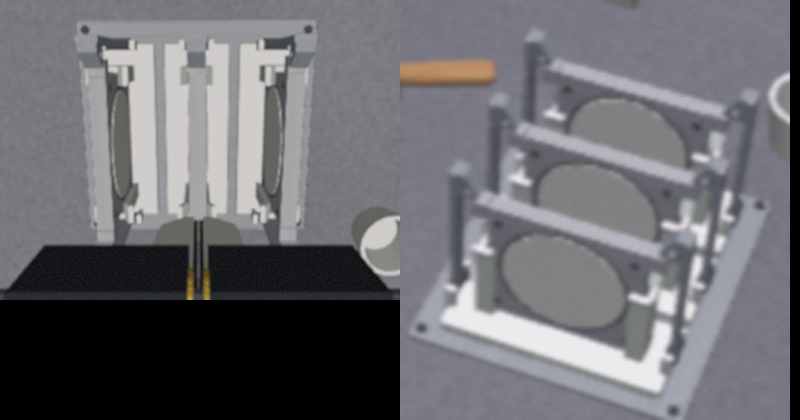

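All three carriers look alike: in the wrist crop each near ear is under its catch, at about (95,60), (198,60) and (297,60), and the scene crop shows three level top edges. The fingertips came down to home height without meeting the newly loaded carrier, so it isn't riding high. I'm handing the job in.

```bash
python3 -c "
from plant import robot
print(robot.close_job())"
```

```text
the job is handed in; nothing more can be done
None
```

I pressed the high carrier home and stood the waiting one in the empty slot and pressed it home too; both looked latched in the final pictures, and I handed the job in at about 15.6 s (no verdict was returned).

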